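# Check two faces of a cast carrier on the edge gauge

### The job

Check the cast carrier on the edge gauge: with the carrier flat on the worktop, press its front end (the short end that the teeth face) squarely and gently against the middle of the sprung bar until the bar is fully home, hold it there for half a second, and back off so that the bar springs out. Then turn the carrier a quarter turn and press its plain long side (the one without the fence) against the middle of the bar in the same way. Finally back off and leave the carrier standing flat in front of the bar, clear of it by one to six centimetres with the plain side still facing it, and do not disturb the jar, the bottle or the small burner.

Things in the scene. Friction and masses are not known exactly. Their poses are not given: they have to be found in the camera images.
- carrier: Loose cast carrier, 0.35 to 0.6 kg: aluminium plate 140 (x) x 84 (y) x 14 mm. Origin at the centre of its underside; x to the front end (the teeth point that way), y to the plain long side, z up. A tan dental cast is fixed on its front half (x 12 to 66, y within 36, top at z = 42 mm), a black grip fin on its rear half. It starts flat on the worktop, nearer than the gauge, at any yaw.
- carrier_front (a point): Middle of the front end face of the carrier's plate (carrier x = 70, y = 0, z = 7 mm); axes as the carrier's.
- carrier_side (a point): Middle of the plain long side face of the carrier's plate (carrier x = 0, y = 42, z = 7 mm); axes as the carrier's. The other long side (-y) has a low steel fence beside the cast: x from 6 to 68 mm, 5 mm thick, 12 mm above the plate.
- carrier_fin (a point): Point in the upright grip fin, at carrier x = -26, y = 0, z = 40 mm. The fin is 44 (x) x 16 (y) mm and stands from the plate's top (z = 14) to z = 60 mm: grasp it from above, fingers closing along the carrier's y; a TCP put at this point has its tips 7 mm above the plate. Axes as the carrier's.
- gauge: Edge gauge, fixed on the worktop on the far side; position and yaw (within 0.35) vary. Origin on the worktop under the middle of the bar's face when the bar is sprung out; x = the level way the bar is pressed in (away from the robot), y along the bar, z up. Behind the bar, from x = 22 mm, a grey housing 100 wide, 36 high, 36 deep on a foot plate 130 x 62 mm. Bare worktop in front.
- bar_face (a point): Middle of the flat upright face of the sprung steel bar; moves with the bar; axes as the gauge's. The bar is 124 mm long (y), 12 mm thick, from z = 3 to 16 mm; the 10 mm gap between it and the housing closes as it is pressed.
- gauge_bar (a joint): Travel of the sprung bar: 0 = sprung out, 0.010 m = fully home against its stop; it moves straight along the gauge's x. The spring pushes back with 2.5 N at the start and 7.5 N at the end, and returns the bar when released.
- shade_jar: Bystander: small white jar with a cream lid, 36 mm across, 43 mm high; origin under its centre; do not disturb.
- monomer_bottle: Bystander: white dropper-top bottle, 47 mm across, 148 mm high; origin under its centre; do not disturb.
- burner_small: Bystander: small grey burner with a wide round foot, 62 mm across, 60 mm high; origin under its centre; do not disturb.

How it is judged (in metres and radians):
On the way, in this order (a step that is already met when the one before it is completed fails the run):
1. the front end presses the bar fully home, square to it and at its middle, and is held there (value of joint gauge_bar above 0.0085 m and contact force between carrier and gauge above 2 N and x of carrier_front in the frame of gauge between 0.004 and 0.018 m and y of carrier_front in the frame of gauge between -0.035 and 0.035 m and angle between the x axis of carrier and the x axis of gauge, either way round below 0.06 rad and angle between carrier's own z axis and vertical below 0.05 rad and height (world z) of carrier below 0.006 m), for 0.4 s.
2. the carrier is backed off and the bar springs out (value of joint gauge_bar below 0.0015 m and contact force between carrier and gauge below 0.5 N), for 0.1 s.
3. the plain long side presses the bar fully home, square to it and at its middle, and is held there (value of joint gauge_bar above 0.0085 m and contact force between carrier and gauge above 2 N and x of carrier_side in the frame of gauge between 0.004 and 0.018 m and y of carrier_side in the frame of gauge between -0.045 and 0.045 m and angle between the y axis of carrier and the x axis of gauge, either way round below 0.06 rad and angle between carrier's own z axis and vertical below 0.05 rad and height (world z) of carrier below 0.006 m), for 0.4 s.
At the end, for the whole second after the job is handed in: The bar is sprung out (under 1.5 mm in); the carrier is released, at rest and flat on the worktop before the bar, its plain long side facing the bar within 11 degrees, 5 to 75 mm clear of it and within 70 mm of its middle sideways (all of step 2 and x of carrier_side in the frame of gauge between -0.075 and -0.005 m and y of carrier_side in the frame of gauge between -0.07 and 0.07 m and angle between the y axis of carrier and the x axis of gauge, either way round below 0.2 rad and height (world z) of carrier below 0.004 m and angle between carrier's own z axis and vertical below 0.03 rad and linear speed of carrier below 0.01 m/s and angular speed of carrier below 0.1 rad/s); the robot touches nothing.
It fails at once if a bystander (jar, bottle or small burner) is moved by more than 15 mm (distance of any of shade_jar, monomer_bottle, burner_small from where it was at the start of the episode above 0.015 m).
It fails at once if the carrier is rammed against the gauge with more than 60 N (contact force between carrier and gauge above 60 N).
It fails at once if the carrier is tipped by more than 30 degrees (angle between carrier's own z axis and vertical above 0.52 rad).
It also fails if it takes over 67 s, if anything falls off the work surface, if the arm or the gripper's body presses on something with over 40 N, if the wrist force passes 120 N, or if a joint passes its speed limit or range.

### The arm

A 6-joint arm with a two-finger parallel gripper is mounted at the origin on a cart in front of the work surface, level with it; the furniture and walls round the work are solid. World frame = base frame: x ahead of the robot, y to its left, z up, the work surface at z = 0. Lengths are in mm, angles in rad, forces in N, time in s.
With the tool pointing down it reaches from about 400 to 825 mm from the base axis. Payload 7 kg.
Tool frame: the origin (TCP) lies between the finger pads, 19 mm behind the fingertips; this is the grasp point; z points along the fingers, y is the line along which they close (so a half turn about z gives the same grasp; the last joint's range is limited). The gripper opens to 88 mm and grips with 3 to 60 N. Pads are 19 mm wide; open, the fingers measure 130 mm over their backs; the gripper's body (78 mm by 193 mm) begins 47 mm behind the grasp point.
Start: joints at [1.582, 0.359, 0.012, 0, -1.224, -0.288], TCP at [184.473, 649.28, 245.361] pointing down, gripper open.
Joint ranges: [-3.07, 3.07], [-1.43, 2.12], [-1.02, 1.25], [-3.03, 1.67], [-3.05, -0], [-3.03, 3.03]. Speed limits (rad/s): [2.39, 2.39, 3.01, 3.14, 3.14, 3.14].

### API

Orientations are given as a unit quaternion [x, y, z, w].
In Python, from plant import bot gives the robot as it stands. Calls block until the motion is done:
- bot.move_ptp(position, orientation): joint-space move of the TCP to a pose.
- bot.line_to(position, velocity=150, ori=None): straight line of the TCP; ori=None keeps the orientation; velocity is the mean speed in mm/s.
- bot.move_joints(angles): joint-space move.
- bot.move_gripper(opening, force=None): finger opening in mm; force is the grip in N (None keeps the last); returns when the fingers have stopped.
- bot.pause(seconds).
- bot.solve_ik(position, orientation): joint angles nearest the present ones, or None.
- bot.read_state(): the state.
- bot.camera(name): name is "side" or "top" or "wrist"; returns the picture (480x640x3 uint8, red, green, blue); there is no depth.
- bot.get_calibration(name): a dict with "fx", "fy", "cx", "cy" (pixels), "view" (4x4, takes a point from world to camera coordinates); the wrist camera has in their place "T_tool_cam" (4x4, takes a point from camera to tool coordinates, whose origin is the TCP and whose axes are the flange's). Camera axes: x right, y up, looking along -z (the intrinsics and any distortion apply to the point x, -y, -z); pixel columns grow to the right and rows downward; lengths in mm; the calibration is good to about 2 mm. A picture is of the moment at which its call begins: read the wrist's pose just before it. get_calibration takes no time and is no camera call.
A pose or a line that the arm cannot do raises bot.Unreachable and nothing moves.
- bot.close_job(): hands the job in; it is judged then, once.
The state is a dict: "t": time; "joint_pos": joint angles; "qvel": joint speeds; "tau": joint torques, N m; "tcp_pos": TCP position; "eef_rot": TCP orientation; "contact_force": force on the tool from outside, world axes, zero at the start; "moment": the same for the moment, N m; "width": finger opening in mm; "finger_force": force on a finger pad.
Only numpy, scipy, OpenCV 4.12 (cv2) and the standard library are available. Lean on these libraries where they do the work, as an engineer would, in place of code of your own. Each camera call takes 0.05 s, during which the arm holds its last target. There are 200 camera calls.

## Working session

There is one attempt and no reset: what is moved stays moved. The work goes in short steps, each a Python script; the robot and the scene stay as the last script left them, time stands still between calls to the robot, and variables do not carry over. Pictures are saved under pics/ and viewed, at most 10 in all, crops included, and the job is handed in when it is done.

```bash
mkdir -p pics; ls; python3 - <<'E'
from plant import bot
import cv2,numpy as np
for n in ("top","side"):
    im=bot.camera(n); cv2.imwrite(f"pics/{n}0.png",im[:,:,::-1]); c=bot.get_calibration(n); print(n,{k:(np.round(v,4).tolist()) for k,v in c.items()})
print({k:np.round(v,4).tolist() for k,v in bot.get_calibration("wrist").items()})
print(bot.read_state())
E
```

```text
pics
top {'fx': 566.4167, 'fy': 566.4167, 'cx': 318.2496, 'cy': 237.1224, 'view': [[-0.0083, -1.0, 0.0032, -0.4086], [0.986, -0.0077, 0.1668, -570.6913], [-0.1668, 0.0045, 0.986, -1058.9377], [0.0, 0.0, 0.0, 1.0]]}
side {'fx': 623.0142, 'fy': 623.0142, 'cx': 317.139, 'cy': 240.1617, 'view': [[0.9962, -0.0837, -0.0232, -577.9179], [0.0709, 0.6284, 0.7747, -113.6143], [-0.0502, -0.7734, 0.6319, -1170.6511], [0.0, 0.0, 0.0, 1.0]]}
{'fx': 372.2951, 'fy': 372.2951, 'cx': 312.4418, 'cy': 240.8131, 'T_tool_cam': [[-0.0004, 0.9657, 0.2595, 69.1751], [1.0, 0.0006, -0.0007, -0.1034], [-0.0008, 0.2595, -0.9657, -138.9189], [0.0, 0.0, 0.0, 1.0]]}
{'t': 0.1, 'joint_pos': array([ 1.58210283e+00,  3.59351142e-01,  1.11552140e-02, -2.76635373e-04,
       -1.22409475e+00, -2.88109682e-01]), 'qvel': array([ 0.0005627 , -0.00230242,  0.00108632,  0.00069592,  0.00071455,
       -0.00133442]), 'tau': array([-3.17906008e-03, -5.84162199e+01,  2.93750596e+01,  7.01564491e+00,
        1.01084015e-02, -4.01283819e-05]), 'tcp_pos': array([184.38152833, 648.91328552, 244.50095649]), 'eef_rot': array([ 9.90430995e-01, -1.38006772e-01, -1.71569742e-05,  7.58214911e-04]), 'contact_force': array([-0.30839046, -0.08293637,  0.49909336]), 'moment': array([-0.0073326 , -0.03109718, -0.01612356]), 'finger_force': 0.0, 'width': 87.51665153223722}
```

View pics/top0.png

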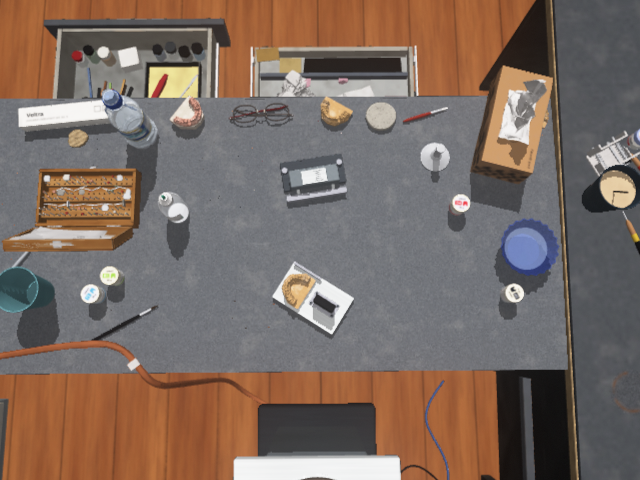

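View pics/side0.png

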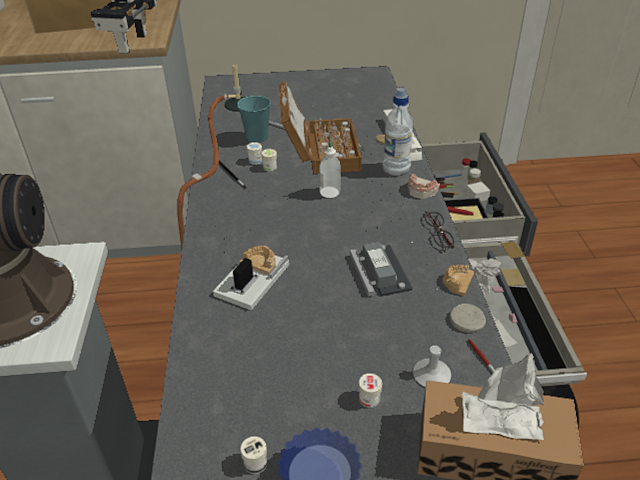

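The top view shows the carrier at about (313,298), its cast to the upper left and the fence on its upper-right side. The gauge is at about (314,178) with its bar at row ~197. The bystanders are the bottle at (175,207), the small burner at (435,157) and the jar at one of (460,205), (512,293) or (110,275). All of them are away from the working zone.

```bash
cat > h.py <<'E'
from plant import bot
import cv2,numpy as np
from scipy.spatial.transform import Rotation as R
def cam(n,st=None):
    c=bot.get_calibration(n)
    if n=="wrist":
        T=np.eye(4); T[:3,:3]=R.from_quat(st["eef_rot"]).as_matrix(); T[:3,3]=st["tcp_pos"]
        c["pose"]=T@np.array(c["T_tool_cam"])
    else: c["pose"]=np.linalg.inv(np.array(c["view"]))
    return c
def ray(c,p,z):
    p=np.atleast_2d(p).astype(float); P=c["pose"]
    d=np.c_[(p[:,0]-c["cx"])/c["fx"],-(p[:,1]-c["cy"])/c["fy"],-np.ones(len(p))]@P[:3,:3].T
    o=P[:3,3]; return o+d*((z-o[2])/d[:,2])[:,None]
def down(yaw):  # tool x at world angle yaw, pointing down; tool y = yaw-90
    return (R.from_euler('z',yaw)*R.from_euler('x',np.pi)).as_quat()
E
python3 - <<'E'
from h import *
c=cam("top")
print(ray(c,[[313,298],[298,288],[325,305]],14).round(),ray(c,[[285,200],[347,195]],16).round(), ray(c,[[175,215],[435,160],[460,210]],0).round())
st=bot.read_state(); print(R.from_quat(st["eef_rot"]).as_matrix().round(2))
for yaw in (0,np.pi,1.57,-1.57):
    print(yaw,bot.solve_ik([480,0,300],down(yaw)))
E
```

```text
[[454.   6.  14.]
 [474.  36.  14.]
 [440. -17.  14.]] [[653.  62.  16.]
 [663. -64.  16.]] [[ 627.  288.    0.]
 [ 740. -251.    0.]
 [ 633. -297.    0.]]
[[ 0.96 -0.27 -0.  ]
 [-0.27 -0.96 -0.  ]
 [ 0.    0.   -1.  ]]
0 [ 4.11062271e-01 -2.61499352e-03 -3.12007488e-01  4.44089210e-16
 -1.26140383e+00  1.15973406e+00]
3.141592653589793 [ 4.11062271e-01 -2.61499352e-03 -3.12007488e-01 -4.44089210e-16
 -1.26140383e+00 -1.98185860e+00]
1.57 [ 4.11062271e-01 -2.61499352e-03 -3.12007488e-01  0.00000000e+00
 -1.26140383e+00  2.72973406e+00]
-1.57 [ 0.41106227 -0.00261499 -0.31200749  0.         -1.26140383 -0.41026594]
```

```bash
python3 - <<'E'
from h import *
bot.move_ptp([590,0,260],down(0)); bot.pause(.3)
st=bot.read_state(); im=bot.camera("wrist"); cv2.imwrite("pics/w0.png",im[:,:,::-1]); np.save("w0.npy",np.r_[st["tcp_pos"],st["eef_rot"]]); print(st["t"],st["tcp_pos"])
E
```

```text
3.1 [5.90035081e+02 3.26365484e-01 2.59957242e+02]
```

View pics/w0.png

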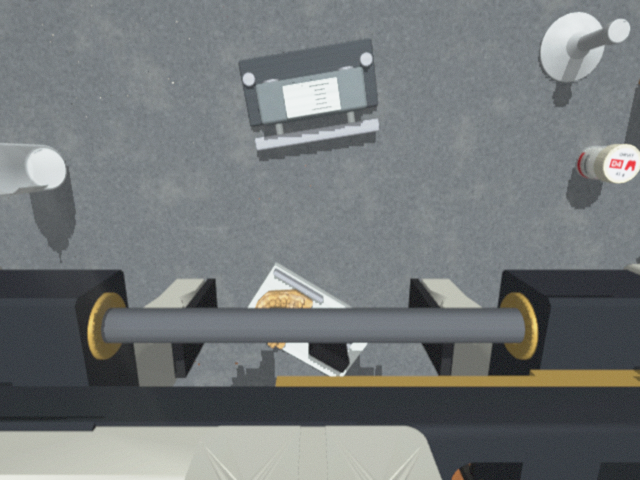

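The wrist view shows the bar clearly. Its top face runs from (256,145) to (378,126), and the fingers hide part of the carrier. I'll take one more wrist picture nearer the robot for the carrier, and measure the bar by mask.

```bash
python3 - <<'E'
from h import *
s=np.load("w0.npy"); c=cam("wrist",dict(tcp_pos=s[:3],eef_rot=s[3:]))
im=cv2.imread("pics/w0.png"); g=cv2.cvtColor(im,6)
m=np.zeros_like(g); m[112:158,248:388]=(g[112:158,248:388]>130)*255
n,l,S,_=cv2.connectedComponentsWithStats(m); print(S[1:][S[1:,4]>30])
i=1+np.argmax(S[1:,4]); p=cv2.minAreaRect(np.argwhere(l==i)[:,::-1].astype(np.float32)); b=cv2.boxPoints(p); print(p,b.round(1).tolist(),ray(c,b,16).round(1).tolist())
bot.move_ptp([425,0,260],down(0)); bot.pause(.3)
st=bot.read_state(); im=bot.camera("wrist"); cv2.imwrite("pics/w1.png",im[:,:,::-1]); np.save("w1.npy",np.r_[st["tcp_pos"],st["eef_rot"]]); print(st["t"],st["tcp_pos"])
E
```

```text
[[ 261  112   66   10  369]
 [ 248  112  140   46 2187]
 [ 339  149   12    9   44]
 [ 354  152   15    6   48]]
((317.5, 134.5), (45.0, 139.0), 90.0) [[248.0, 112.0], [387.0, 112.0], [387.0, 157.0], [248.0, 157.0]] [[686.2, 63.1, 16.0], [686.2, -72.3, 16.0], [643.4, -74.5, 16.0], [643.4, 65.1, 16.0]]
4.15 [4.25462588e+02 3.26789439e-02 2.59629257e+02]
```

View pics/w1.png

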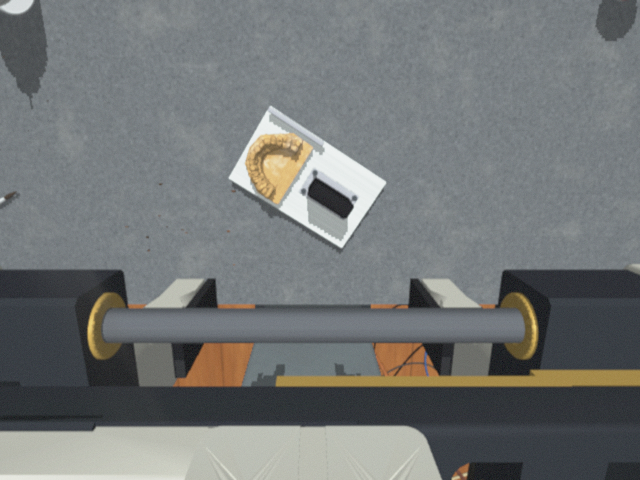

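The carrier is fully in view. Its plate corners are at about (270,106), (386,183), (342,248) and (230,179), with the fence on the upper-right side and the fin at (332,197).

```bash
python3 - <<'E'
from h import *
def L(f): s=np.load(f); return cam("wrist",dict(tcp_pos=s[:3],eef_rot=s[3:]))
g=cv2.imread("pics/w0.png",0); sub=g[112:158,248:388]
for th in (150,165,180):
    m=np.zeros_like(g); m[112:158,248:388]=(sub>th)*255
    n,l,S,_=cv2.connectedComponentsWithStats(m); i=1+np.argmax(S[1:,4])
    r=cv2.minAreaRect(np.argwhere(l==i)[:,::-1].astype(np.float32)); W=ray(L("w0.npy"),cv2.boxPoints(r),16)[:,:2]
    print(th,S[i],W.round(1).tolist(),[round(float(np.linalg.norm(W[k]-W[k-1])),1) for k in range(4)])
im=cv2.imread("pics/w1.png"); h=cv2.cvtColor(im,40)
for th in (150,180,200):
    m=np.zeros_like(g); m[95:255,220:395]=((h[95:255,220:395,1]<40)&(h[95:255,220:395,2]>th))*255
    n,l,S,_=cv2.connectedComponentsWithStats(m); i=1+np.argmax(S[1:,4])
    r=cv2.minAreaRect(np.argwhere(l==i)[:,::-1].astype(np.float32)); b=cv2.boxPoints(r); W=ray(L("w1.npy"),b,14)[:,:2]
    print(th,S[i],b.round().tolist(),W.round(1).tolist(),W.mean(0),[round(float(np.linalg.norm(W[k]-W[k-1])),1) for k in range(4)],
      [round(float(np.arctan2(*(W[k]-W[k-1])[::-1])),3) for k in range(4)])
E
```

```text
150 [ 255  118  124   32 1138] [[662.0, 58.1], [681.1, -63.4], [669.8, -65.8], [650.4, 56.6]] [11.7, 123.0, 11.6, 124.0]
165 [ 255  119  124   31 1059] [[661.9, 58.0], [680.9, -63.2], [670.0, -65.6], [650.7, 56.5]] [11.3, 122.7, 11.1, 123.6]
180 [255 119 124  30 979] [[661.8, 57.8], [680.7, -63.0], [670.4, -65.2], [651.2, 56.4]] [10.7, 122.2, 10.5, 123.1]
150 [ 228  105  159  143 7178] [[224.0, 175.0], [270.0, 104.0], [388.0, 181.0], [342.0, 252.0]] [[460.3, 90.7], [528.8, 41.5], [454.9, -77.4], [378.6, -31.6]] [455.64672298   5.82171483] [147.0, 84.4, 140.0, 89.0] [0.982, -0.623, -2.127, 2.601]
180 [ 229  106  157  142 5477] [[224.0, 175.0], [270.0, 105.0], [387.0, 181.0], [341.0, 252.0]] [[460.8, 90.4], [528.2, 41.4], [454.0, -76.2], [379.0, -30.5]] [455.47098623   6.30525188] [145.9, 83.3, 139.1, 87.8] [0.976, -0.628, -2.134, 2.594]
200 [ 229  106  157  141 5068] [[224.0, 175.0], [270.0, 105.0], [386.0, 181.0], [340.0, 251.0]] [[460.5, 90.0], [527.7, 41.2], [454.0, -75.5], [379.3, -29.9]] [455.39117407   6.44707055] [144.8, 83.1, 138.0, 87.5] [0.975, -0.628, -2.134, 2.593]
```

```bash
python3 - <<'E'
from h import *
s=np.load("w1.npy"); c=cam("wrist",dict(tcp_pos=s[:3],eef_rot=s[3:]))
im=cv2.imread("pics/w1.png"); h=cv2.cvtColor(im,40)[95:255,220:395]
for th in (150,180,200):
    m=(((h[...,1]<40)&(h[...,2]>th))*255).astype(np.uint8)
    n,l,S,_=cv2.connectedComponentsWithStats(m); i=1+np.argmax(S[1:,4])
    p=np.argwhere(l==i)[:,::-1]+[220,95]
    r=cv2.minAreaRect(ray(c,p,14)[:,:2].astype(np.float32)); print(th,r,cv2.boxPoints(r).round(1).tolist())
m=((h[...,2]<45)*255).astype(np.uint8); n,l,S,_=cv2.connectedComponentsWithStats(m); i=1+np.argmax(S[1:,4])
p=np.argwhere(l==i)[:,::-1]+[220,95]; r=cv2.minAreaRect(ray(c,p,60)[:,:2].astype(np.float32)); print("fin",S[i],r)
E
```

```text
150 ((455.9532775878906, 5.213958740234375), (140.88424682617188, 84.74345397949219), 57.624786376953125) [[382.3999938964844, -31.600000381469727], [454.0, -77.0], [529.5, 42.0], [457.8999938964844, 87.4000015258789]]
180 ((455.9024963378906, 5.198524475097656), (139.53883361816406, 83.85101318359375), 57.56364440917969) [[383.1000061035156, -31.200000762939453], [453.8999938964844, -76.19999694824219], [528.7000122070312, 41.599998474121094], [457.8999938964844, 86.5999984741211]]
200 ((455.8818054199219, 5.2920379638671875), (139.02517700195312, 83.27737426757812), 57.63773727416992) [[383.5, -31.100000381469727], [453.79998779296875, -75.69999694824219], [528.2999877929688, 41.70000076293945], [457.8999938964844, 86.30000305175781]]
fin [ 89  84  43  38 292] ((443.98919677734375, -15.841995239257812), (42.0761833190918, 16.19605255126953), 57.21918869018555)
```

Everything matches the given sizes: bar 124×12 mm, plate 140×84 mm, and the fin where expected. Next is the grasp, with the opening and force checked.

```bash
cat >> h.py <<'E'
G=np.array([660.1,-4.5]); gy=0.1565; ex=np.array([np.cos(gy),np.sin(gy)]); ey=np.array([-ex[1],ex[0]]); Z=40
def front(d,z=Z): return [*(G+ex*(d-96)),z]
def side(d,z=Z): return [*(G+ex*(d-42)+26*ey),z]
def F():
    s=bot.read_state(); f=s["contact_force"]; return f[:2]@ex,f[:2]@ey,f[2],s
def show(t):
    a,b,c,s=F(); print(t,"F",np.round([a,b,c],1),"tcp",s["tcp_pos"].round(1),"w",round(s["width"],1),"t",round(s["t"],2))
E
python3 - <<'E'
from h import *
cy=1.005; P=np.array([455.9,5.2])-26*np.array([np.cos(cy),np.sin(cy)]); print(P)
bot.move_ptp([*P,120],down(cy)); bot.line_to([*P,Z],100); show("down")
bot.move_gripper(10,35); show("grip")
bot.line_to(front(-25),50,down(gy)); bot.pause(.2); show("pre")
im=bot.camera("top"); cv2.imwrite("pics/t1.png",cv2.resize(im[120:340,220:400,::-1],None,fx=2.7,fy=2.7,interpolation=2))
cv2.imwrite("pics/t1f.png",im[:,:,::-1])
E
```

```text
[441.96170642 -16.74821113]
down F [-1.1 -0.3 -0. ] tcp [442.4 -16.6  40.5] w 87.8 t 6.14
grip F [-0.2 -0.6 -1.3] tcp [442.  -16.8  40. ] w 15.8 t 7.26
pre F [-3.9  2.5  4.9] tcp [539.8 -23.3  40. ] w 15.9 t 9.58
```

View pics/t1.png

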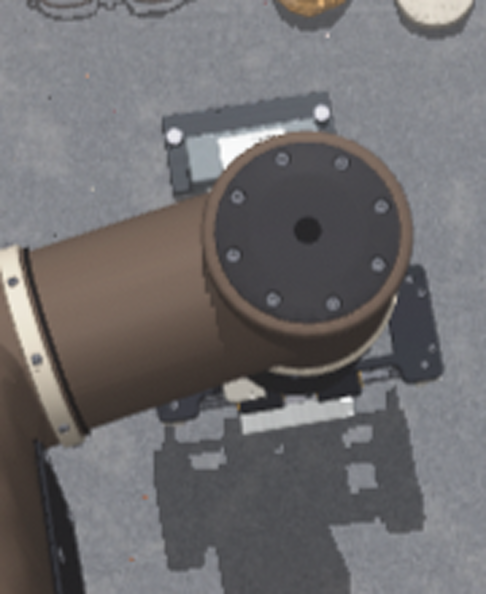

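The arm hides most of the carrier. The visible rear edge, (240,432)–(355,412) in the crop, is parallel to the gauge. I'll check the front edge against the bar with the wrist camera.

```bash
python3 - <<'E'
from h import *
st=bot.read_state(); im=bot.camera("wrist"); cv2.imwrite("pics/w2.png",im[:,:,::-1]); np.save("w2.npy",np.r_[st["tcp_pos"],st["eef_rot"]])
E
```

```text
(no output)
```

View pics/w2.png

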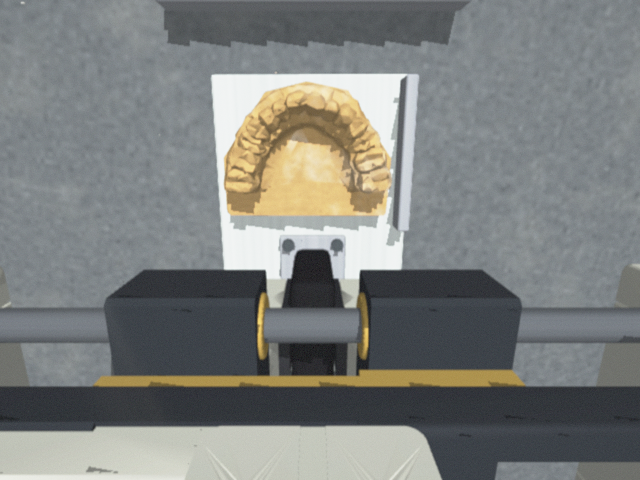

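The front edge, (211,74)–(418,74), is parallel to the bar, whose ends show at (158,4) and (470,2), and is centred on it: column 314.5 against 314. Next I press in small steps under force watch.

```bash
cat >> h.py <<'E'
def press(fn):
    bot.line_to(fn(-4),30); show("near"); bot.line_to(fn(5),15); show("5")
    d=5
    while d<15:
        d+=.5; bot.line_to(fn(d),15); f=F()[0]; print(d,round(f,1),end="; ")
        if f<-19: break
    print(); bot.pause(.7); show("held")
E
python3 - <<'E'
from h import *
s=np.load("w2.npy"); c=cam("wrist",dict(tcp_pos=s[:3],eef_rot=s[3:]))
for p in ray(c,[[211,74],[418,74]],14): print("front corner in gauge",((p[:2]-G)@ex).round(1),((p[:2]-G)@ey).round(1))
press(front)
E
```

```text
front corner in gauge -26.2 41.7
front corner in gauge -26.3 -43.0
near F [-6.3 -1.2  6.7] tcp [559.7 -20.8  40. ] w 15.7 t 10.53
5 F [-16.    2.4  17.1] tcp [565.8 -19.9  40. ] w 15.9 t 11.28
5.5 -17.1; 6.0 -17.4; 6.5 -18.6; 7.0 -18.0; 7.5 -19.5; 
held F [-20.2   2.6  21.2] tcp [567.1 -19.8  39.9] w 16.0 t 13.23
```

The arm lags about 6 mm at 20 N, and the table pushes up with 21 N. The carrier is dragging under vertical load, so I'll check the tilt and ease that load by lifting slightly.

```bash
cat >> h.py <<'E'
def st(t):
    a,b,c,s=F(); m=R.from_quat(s["eef_rot"]).as_matrix(); x=m[:,0]
    ang=np.arctan2(x[1],x[0])
    print(t,"F",np.round([a,b,c],1),"gauge-frame tcp",np.round([(s["tcp_pos"][:2]-G)@ex,(s["tcp_pos"][:2]-G)@ey,s["tcp_pos"][2]],1),"yaw",round(ang,3),"tiltxz",m[2,0].round(4),m[2,1].round(4),"M",s["moment"].round(2),"t",round(s["t"],2))
    return a,c
E
python3 - <<'E'
from h import *
st("now")
for z in (40.5,41,41.5,42):
    bot.line_to(front(7.5,z),15); bot.pause(.1); a,c=st(z)
    if c<6: break
E
```

```text
now F [-20.2   2.6  21.2] gauge-frame tcp [-94.3  -0.6  39.9] yaw 0.155 tiltxz -0.0099 0.0005 M [0.3  6.65 0.12] t 13.23
40.5 F [-11.2   1.4  10.2] gauge-frame tcp [-92.4  -0.4  39.9] yaw 0.155 tiltxz -0.0071 0.0004 M [0.02 4.05 0.01] t 13.58
41 F [-7.4  0.8  4.2] gauge-frame tcp [-92.   -0.5  40. ] yaw 0.155 tiltxz -0.0066 0.0004 M [-0.36  2.87  0.02] t 13.93
```

```bash
cat >> h.py <<'E'
def press2(fn,d,z,off,fstop=-17):
    while d<20:
        d+=.5; bot.line_to(fn(d,z),15)
        a,_,c,s=F(); x=(s["tcp_pos"][:2]-G)@ex+off
        print([round(float(v),1) for v in (d,z,a,c,x)],end=" ")
        if c>5: z+=.25
        if c<-1: z-=.25
        if a<fstop and c<9 and x>9: break
        if a<-35: break
    print(); st("end"); return d,z
E
python3 - <<'E'
from h import *
d,z=press2(front,7.5,41,95.6)
bot.pause(.6); st("held")
E
```

```text
[8.0, 41.0, -9.8, 6.2, 3.6] [8.5, 41.2, -7.3, 2.1, 4.4] [9.0, 41.2, -9.3, 3.7, 4.4] [9.5, 41.2, -9.8, 3.5, 4.7] [10.0, 41.2, -10.7, 4.1, 5.2] [10.5, 41.2, -10.3, 5.0, 5.6] [11.0, 41.5, -7.5, 0.6, 6.5] [11.5, 41.5, -10.0, 3.1, 6.6] [12.0, 41.5, -9.9, 3.8, 7.1] [12.5, 41.5, -10.8, 3.2, 7.4] [13.0, 41.5, -11.5, 3.8, 7.9] [13.5, 41.5, -10.9, 4.1, 8.2] [14.0, 41.5, -11.6, 4.8, 8.6] [14.5, 41.5, -11.1, 3.5, 9.0] [15.0, 41.5, -12.7, 5.2, 9.4] [15.5, 41.8, -11.8, 4.3, 9.8] [16.0, 41.8, -14.2, 6.6, 9.8] [16.5, 42.0, -15.9, 6.5, 9.9] [17.0, 42.2, -16.0, 5.6, 9.9] [17.5, 42.5, -16.8, 6.3, 10.0] [18.0, 42.8, -17.3, 5.5, 10.0] 
end F [-17.3   2.4   5.5] gauge-frame tcp [-85.6  -0.5  40.5] yaw 0.154 tiltxz -0.014 0.0002 M [0.02 5.98 0.12] t 19.18
held F [-17.    3.1   7.2] gauge-frame tcp [-85.6  -0.5  40.5] yaw 0.154 tiltxz -0.0139 0.0002 M [-0.01  5.97  0.1 ] t 19.78
```

The bar stalled at 10 mm with force rising, so it is fully home, and it was held there. Now back off, rotate clear of the bar, and check with the wrist camera.

```bash
python3 - <<'E'
from h import *
bot.line_to(front(5,41),30); bot.line_to(front(-40,40.5),50); st("back")
bot.line_to([*(G-132*ex+26*ey),40.5],13,down(gy-np.pi/2)); st("turned")
bot.line_to(side(-30,40.5),50); bot.pause(.2); st("pre")
s=bot.read_state(); im=bot.camera("wrist"); cv2.imwrite("pics/w3.png",im[:,:,::-1]); np.save("w3.npy",np.r_[s["tcp_pos"],s["eef_rot"]])
E
```

```text
back F [ 0.9  0.4 -4.6] gauge-frame tcp [-135.5    0.    40.6] yaw 0.157 tiltxz 0.0006 0.0 M [-0.07  0.11 -0.03] t 21.42
turned F [ 0.3  1.2 -4.6] gauge-frame tcp [-132.    26.    40.5] yaw -1.414 tiltxz 0.0 -0.0001 M [ 0.27 -0.   -0.02] t 23.59
pre F [ 0.4 -0.4 -3.5] gauge-frame tcp [-72.2  26.   40.6] yaw -1.414 tiltxz -0.0 -0.0 M [ 0.2  -0.02  0.01] t 25.14
```

View pics/w3.png

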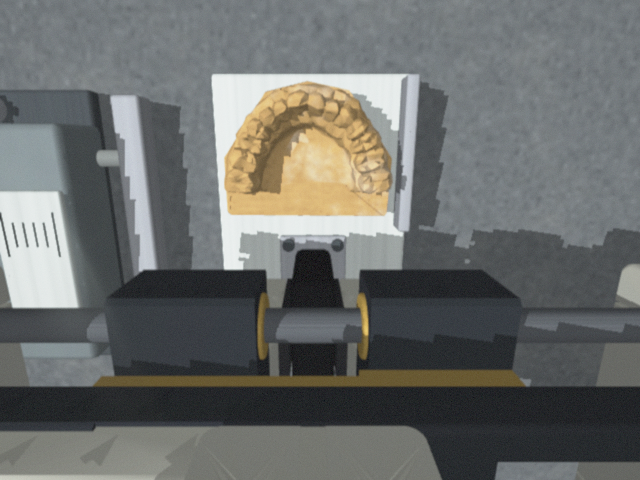

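The carrier is still square in the grip, with its plain left edge at columns 212–222, parallel to the bar at columns 112–158 given the perspective. Now the side press.

```bash
python3 - <<'E'
from h import *
bot.line_to(side(-4,40.5),30); bot.line_to(side(4,40.5),15); st("4")
d,z=press2(side,4,40.5,42,-16)
bot.pause(.7); st("held")
E
```

```text
4 F [-4.4  1.  -0.8] gauge-frame tcp [-38.8  25.9  40.3] yaw -1.415 tiltxz 0.0 0.0014 M [ 0.27  1.86 -0.09] t 26.89
[4.5, 40.5, -5.7, -0.4, 3.7] [5.0, 40.5, -5.2, -0.3, 4.1] [5.5, 40.5, -5.1, -0.4, 4.5] [6.0, 40.5, -5.9, -0.6, 5.0] [6.5, 40.5, -6.2, -0.1, 5.4] [7.0, 40.5, -7.1, 0.2, 5.8] [7.5, 40.5, -7.0, 1.8, 6.2] [8.0, 40.5, -6.7, 0.7, 6.7] [8.5, 40.5, -7.4, 2.0, 7.1] [9.0, 40.5, -7.5, 2.0, 7.5] [9.5, 40.5, -8.2, 2.5, 7.9] [10.0, 40.5, -8.8, 2.7, 8.3] [10.5, 40.5, -9.1, 3.1, 8.7] [11.0, 40.5, -8.1, 2.5, 9.1] [11.5, 40.5, -8.8, 2.9, 9.5] [12.0, 40.5, -10.5, 4.3, 9.9] [12.5, 40.5, -10.5, 3.0, 10.3] [13.0, 40.5, -11.8, 4.8, 10.5] [13.5, 40.5, -13.1, 6.9, 10.5] [14.0, 40.8, -11.9, 6.8, 10.5] [14.5, 41.0, -13.8, 6.7, 10.5] [15.0, 41.2, -15.8, 6.7, 10.6] [15.5, 41.5, -16.1, 6.9, 10.6] 
end F [-16.1   4.4   6.9] gauge-frame tcp [-31.4  25.8  40.5] yaw -1.415 tiltxz 0.0001 0.0088 M [0.81 5.95 0.01] t 32.64
held F [-16.5   4.2   6.9] gauge-frame tcp [-31.4  25.9  40.6] yaw -1.416 tiltxz 0.0001 0.0088 M [ 0.79  5.94 -0.04] t 33.34
```

The bar is home (stalled at 10.5 mm) and was held. Back off, set down, release and retreat.

```bash
python3 - <<'E'
from h import *
bot.line_to(side(4,40.8),30); bot.line_to(side(-33,40.4),40); bot.pause(.2); st("back")
bot.line_to(side(-33,39.9),10); st("down")
bot.move_gripper(45); st("open")
p=side(-33); bot.line_to([p[0],p[1],150],80)
q=G-220*ex; bot.move_ptp([q[0],q[1],260],down(gy)); bot.pause(.3)
s=bot.read_state(); im=bot.camera("wrist"); cv2.imwrite("pics/w4.png",im[:,:,::-1]); np.save("w4.npy",np.r_[s["tcp_pos"],s["eef_rot"]]); st("end")
cv2.imwrite("pics/s4.png",bot.camera("side")[:,:,::-1])
E
```

```text
back F [-0.7  0.3 -4.3] gauge-frame tcp [-74.8  26.   40.3] yaw -1.414 tiltxz 0.0 0.0 M [ 0.18 -0.09 -0.02] t 35.15
down F [-1.3  0.2  0.2] gauge-frame tcp [-74.8  25.9  40.2] yaw -1.414 tiltxz 0.0001 -0.0004 M [0.2  0.48 0.06] t 35.4
open F [-0.2  0.7  0.6] gauge-frame tcp [-75.   26.   39.9] yaw -1.414 tiltxz -0.0 -0.0 M [ 0.09 -0.02  0.03] t 36.12
end F [-0.7  0.1 -0.8] gauge-frame tcp [-219.9    0.   259.8] yaw 0.156 tiltxz -0.0004 0.0001 M [-0.04 -0.01  0.02] t 39.38
```

View pics/w4.png

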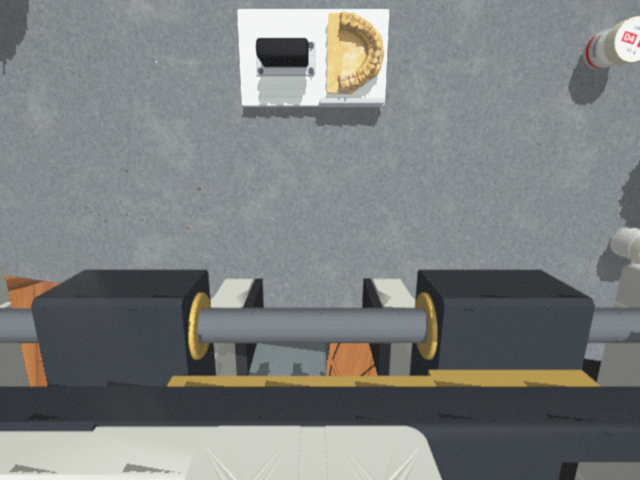

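The carrier stands flat and free. Its plain edge, (238,10)–(388,10), faces the gauge and the fence is on the near side. I'll check that edge in the gauge frame, then hand in.

```bash
python3 - <<'E'
from h import *
s=np.load("w4.npy"); c=cam("wrist",dict(tcp_pos=s[:3],eef_rot=s[3:]))
W=ray(c,[[238,10],[388,10]],14)[:,:2]-G; X=W@ex; Y=W@ey; print(X,Y)
if -60<X.mean()<-10 and abs(Y.mean())<50 and abs(X[0]-X[1])<15: print(bot.close_job())
E
```

```text
[-35.03714745 -35.12738942] [ 68.27865825 -69.23320788]
the job is handed in; nothing more can be done
None
```

Both presses drove the bar fully home and held it there. The carrier now stands released and flat, plain side facing the bar and about 35 mm clear, and the job is handed in at about 39 s of the 67 s; no bystander was approached, though I took no final picture of all three.

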